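# Open the bayonet-lidded desiccant canister

## Robot

A 6-joint arm with a two-finger parallel gripper is mounted at the origin on a cart in front of the work surface, level with it; the furniture and walls round the work are solid. World frame = base frame: x ahead of the robot, y to its left, z up, the work surface at z = 0. Lengths are in mm, angles in rad, forces in N, time in s.
With the tool pointing down it reaches from about 400 to 925 mm from the base axis. Payload 3.4 kg.
Tool frame: the origin (TCP) lies on the mounting face of the last link; the fingertips stand 173 mm ahead of it and the grasp point (between the pads) lies 155 mm ahead of it; z points along the fingers, y is the direction in which the jaws open and shut (so a half turn about z gives the same grasp; the last joint's range is limited). The gripper opens to 85 mm and grips with 20 to 120 N. Pads are 22 mm wide; open, the fingers measure 114 mm over their backs; the gripper's body (76 mm by 85 mm) begins 54 mm behind the grasp point. The pads swing forward as they close: fully open they stand 13 mm farther back than shut.
Start: joints at [-1.278, 0.307, 1.506, -0, 1.328, -0.073], TCP at [205.653, -536.973, 404.705] pointing down, gripper open.
Joint ranges: [-3.12, 3.12], [-1.05, 2.28], [0.14, 2.33], [-1.42, 4.57], [0.1, 2.73], [-2.68, 2.68]. Speed limits (rad/s): [2.57, 2.57, 3.14, 3.14, 3.14, 3.14].

## Interface

Orientations are given as a rotation vector (axis times angle).
In Python, from workcell import state, camera, finish_job gives the robot as it stands. The module is installed in compiled form; this text tells all that it offers.
- The arm moves only by the shell command python3 -m creep 'ROWS'. ROWS is JSON, a list of rows, each a list of 3 entries, a list of its own where there are three numbers: the finger opening in m, from 0 to 0.0854, then the shift along the world's x, y, z in m, then the turn about the world's z in rad. A call has 1 to 20 rows; each row shifts and turns the commanded pose from where the row before left it; what a row does not reach is not made up. A row lasts 1/10 s, in which the tool goes at most 50 mm and 8.59 degrees, less where a joint would pass 70% of its speed; a pose out of reach is approached as far as the arm can. A call is refused whole if a number of a shift passes 0.05 or a number of a turn 0.15, either way. A call with a gripper value outside its range is refused whole. The fingers move at their own pace and stop on an object; the grip force is fixed at half the most. Time passes only in rows, so rows that do not move let the fingers close. It gives the time, the measured TCP pose, the force and the opening at its end, in the units of the state.
- state(): the state, without advancing time (a new reading comes with each control period).
- camera(name): name is "scene" or "side" or "wrist"; returns a dict with "frame" (400x640x3 uint8, blue, green, red), "depth" (400x640 float32, mm along the optical axis (not along the pixel's ray), 0 where there is no reading), "fovy" (degrees; the focal length in pixels is half the picture's height over the tangent of half this angle, whatever the lens; pixels are square), "cx", "cy" (the principal point, pixels), "R" (3x3) and "t" (3): a world point X has camera coordinates R X + t. Camera axes: x right, y down, z forward; pixel columns grow to the right and rows downward; lengths in mm; the calibration is good to about 2 mm. A picture is of the moment at which its call begins.
- finish_job(): hands the job in, once; it reports no verdict.
The state is a dict: "time_s": time; "joint_pos": joint angles; "joint_velocities": joint speeds; "tau": joint torques, N m; "tool_pos": TCP position; "ee_rot": TCP orientation; "wrist_force": force on the tool from outside, world axes, zero at the start; "moment": the same for the moment, N m; "grip_width": opening from 0.0 (shut) to 1.0 (fully open).
Only numpy, scipy, OpenCV 4.12 (cv2) and the standard library are available. Lean on these libraries where they do the work, as an engineer would, in place of code of your own. Each camera call takes 0.05 s, during which the arm holds its last target. There are 200 camera calls.

## Task

Open the metal desiccant canister so that the capsules can be got at: squeeze the catch in the lid's grip bar, turn the lid anticlockwise until you feel its lugs come to the hidden slots, and lift it straight off. Put the lid right way up, flat inside the square metal tray, setting it down rather than dropping it, and let go. Do not push the cans, the tape roll, the stamp or the scoop about.

Things in the scene. Friction and masses are not known exactly. Their poses are not given: they have to be found in the camera images.
- lid_grip (a point): Middle of the grip bar of the loose grey plastic lid (170-260 g, 115 mm across, on the canister), on the lid's axis: grasp here. z up; 50 mm above the lid's lower edge, 24 above its flat top, 12 below the bar's top. Bar: along x, 78 mm long, 24 wide (y), 36 high, plus the catch tab on its +y side. Lid starts locked; turns freely either way with no stop.
- catch_tab (a point): Middle of the outer face of the ribbed, sprung tab in the bar's +y side (28 long, 27 high), 8 mm proud: bar with tab is 32 mm across. Pinching the bar's middle along the lid's y presses it flush (24 mm across); spring 3.5 N at rest, 7.5 N fully in: grip with 20 N or more. While it is out, a hook under the lid lets the lid rise only 3 mm at any angle, so keep it squeezed while lifting.
- lugs (a point): On the lid's axis, level with the three lugs inside its skirt (120 deg apart, 18 mm wide, out of sight). Locked, they sit under the canister's flange: the lid rises about 2 mm, then catches. Turned anticlockwise seen from above by 0.35 to 1.5 rad (differs each time) they come under the slots.
- flange (a point): On the canister's axis, level with the flange round its neck, hidden by the lid's skirt. Its three slots, 120 deg apart, pass the lugs only within about 0.1 rad either way; turned further, the lugs run under the next piece of flange. No listed pose tells where the slots are: pull up gently about every 0.1 rad, or keep a light pull while turning, till the lid rises well over 3 mm.
- mouth (a point): Centre of the canister's mouth, top of its neck, 100 mm above the table; z up. Metal drum 110 mm across with a round foot plate (144 mm, 4 thick) screwed to the table: fixed. The seated lid's axis passes upright through this point, its grip 29 mm above it; its skirt reaches 21 mm down over the neck, so it is clear once it has risen 25 mm. The x and y axes say nothing about the slots.
- tray_floor (a point): Centre of the inner floor of the square metal tray, 4 mm above the table; z up, x and y along its sides. Inside 172x172 mm, rim 16 mm above the table; it does not move. A lid lying right way up and flat in it has its grip point 50 mm above this floor.
- nut_can_a_mid (a point): Bystander, loose, not to be pushed about; the point is its middle, half-way up: a sealed clear can of brown cashews with a white lid, 70 mm across, 45 mm high.
- nut_can_b_mid (a point): Bystander, loose, not to be pushed about; the point is its middle, half-way up: a second can of the same kind.
- tape_mid (a point): Bystander, loose, not to be pushed about; the point is its middle, half-way up: a roll of pale packing tape lying flat, 82 mm across, 24 mm high.
- stamp_mid (a point): Bystander, loose, not to be pushed about; the point is its middle, half-way up: a wooden hand stamp, 27x48x62 mm.
- scoop_mid (a point): Bystander, loose, not to be pushed about; the point is its middle, half-way up: a small steel nut scoop with a black handle lying on the table, about 155 mm long.

How it is judged (in metres and radians):
On the way, in this order (a step that is already met when the one before it is completed fails the run):
1. the lid is lifted clear of the canister's neck, 24 mm or more above its seat (z of lid_grip in the frame of mouth above 0.053 m), for 0.1 s.
2. the lid, still held, is lowered to within 15 mm of the tray's floor (horizontal distance between lid_grip and tray_floor below 0.042 m and z of lid_grip in the frame of tray_floor below 0.065 m and contact force between the fingers and lid above 0.5 N), for 0.05 s.
At the end, for the whole second after the job is handed in: The lid lies right way up (tilted less than 0.08 rad) and flat on the tray's floor, inside the tray (grip point within 42 mm of the tray's centre in plan and less than 56 mm above its floor), at rest and let go (horizontal distance between lid_grip and tray_floor below 0.042 m and z of lid_grip in the frame of tray_floor below 0.056 m and angle between lid_grip's own z axis and vertical below 0.08 rad and linear speed of lid below 0.02 m/s); the robot touches nothing.
It fails at once if the first can is pushed more than 30 mm from its place (distance of nut_can_a_mid from where it was at the start of the episode above 0.03 m).
It fails at once if the second can is pushed more than 30 mm from its place (distance of nut_can_b_mid from where it was at the start of the episode above 0.03 m).
It fails at once if the tape roll is pushed more than 30 mm from its place (distance of tape_mid from where it was at the start of the episode above 0.03 m).
It fails at once if the stamp is pushed more than 30 mm from its place (distance of stamp_mid from where it was at the start of the episode above 0.03 m).
It fails at once if the scoop is pushed more than 30 mm from its place (distance of scoop_mid from where it was at the start of the episode above 0.03 m).
It also fails if it takes over 56 s, if anything falls off the work surface, if the arm or the gripper's body presses on something with over 40 N, if the wrist force passes 120 N, or if a joint passes its speed limit or range.

## Working session

There is one attempt and no reset: what is moved stays moved. The work goes in short steps, Python scripts to look and compute and a shell command to move; the robot and the scene stay as the last step left them, time stands still between calls to the robot, and variables do not carry over. Pictures are saved under pics/ and viewed, about 8 in all and at most 12, crops included, and the job is handed in when it is done.

```bash
mkdir -p pics
cat > h.py <<'E'
import numpy as np,cv2
from workcell import state,camera
def snap(n,f):
    c=camera(n);cv2.imwrite(f'pics/{f}.png',c['frame']);np.savez(f'pics/{f}.npz',**{k:np.array(v) for k,v in c.items()});return c
def P(c,u,v,d=None,z=None):
    f=200/np.tan(np.radians(float(c['fovy']))/2);R=np.array(c['R']);t=np.array(c['t'])
    ray=np.array([(u-c['cx'])/f,(v-c['cy'])/f,1.])
    if z is not None:
        o=-R.T@t;w=R.T@ray;return o+w*(z-o[2])/w[2]
    if d is None:
        p=c['depth'][int(v)-1:int(v)+2,int(u)-1:int(u)+2];d=np.median(p[p>0]) if (p>0).any() else np.nan
    return R.T@(ray*d-t)
E
python3 - <<'E'
from h import *
for n in ['scene','side','wrist']:
    c=snap(n,n+'0');print(n,c['fovy'],np.round(-np.array(c['R']).T@np.array(c['t'])))
print(state())
E
```

```text
scene 43.64459455717118 [-200. -923.  673.]
side 47.52498476903283 [  261. -1246.   651.]
wrist 60.13524872906804 [ 278. -508.  373.]
{'time_s': 0.15, 'joint_pos': array([-1.27850042e+00,  3.07454970e-01,  1.50740022e+00,  2.85463553e-06,
        1.32842963e+00, -7.35003914e-02]), 'joint_velocities': array([ 0.00055565, -0.00131348, -0.00399981,  0.00044544, -0.00174626,
       -0.00042479]), 'tau': array([ 7.22212117e-04, -4.57975066e+01, -2.52220005e+01, -1.86200186e-04,
        8.60520406e-03, -6.15209302e-06]), 'tool_pos': array([ 205.57467495, -536.71294083,  403.95144495]), 'ee_rot': array([-3.08753900e+00, -5.71086269e-01,  2.85725551e-04]), 'wrist_force': array([-0.15630384,  1.06974053,  0.1422277 ]), 'moment': array([-0.01224319, -0.02534047,  0.00937671]), 'grip_width': 1.0053258619620031}
```

View pics/scene0.png

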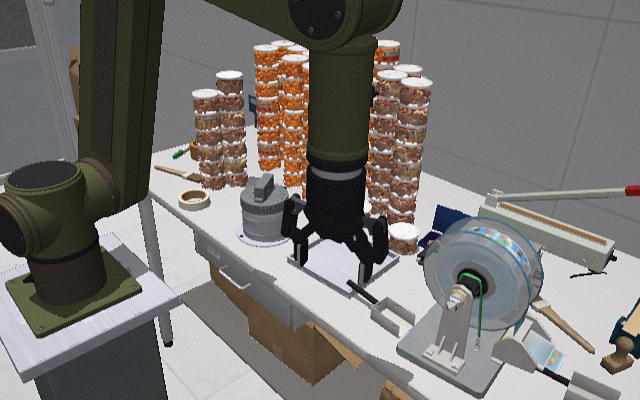

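View pics/side0.png

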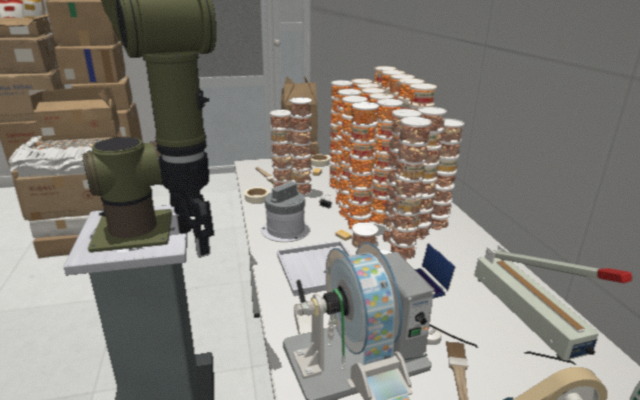

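The scene view shows the canister lid at about (265,190), the tray behind the gripper at about (345,262) and the tape at (195,200). The side view shows the lid at about (286,195) and the tray at about (315,268). I'll get depth positions and enlarge both views.

Run:
```python
from h import *
L=lambda f:dict(np.load(f'pics/{f}.npz'))
s,d=L('scene0'),L('side0')
for n,c,pts in [('scene',s,[(264,180),(266,188),(250,192),(280,205),(265,236),(195,199),(404,230),(345,262),(330,255),(300,262)]),('side',d,[(286,187),(285,200),(286,215),(315,265),(365,229),(258,191)])]:
    for p in pts: print(n,p,np.round(P(c,*p)))
a=cv2.resize(s['frame'][165:300,225:345],None,fx=4,fy=4,interpolation=cv2.INTER_CUBIC)
b=cv2.resize(d['frame'][170:305,250:350],None,fx=4,fy=4,interpolation=cv2.INTER_CUBIC)
cv2.imwrite('pics/crop1.png',np.hstack([a,b])[:, :800*2][:, :880]);im=np.hstack([a,b]);print(im.shape)
cv2.imwrite('pics/crop1.png',cv2.resize(im,None,fx=800/880,fy=800/880))
```

```text
scene (264, 180) [431. -89. 142.]
scene (266, 188) [ 424. -105.  130.]
scene (250, 192) [409. -62. 107.]
scene (280, 205) [ 434. -143.   97.]
scene (265, 236) [ 399. -128.   19.]
scene (195, 199) [384. 164.   2.]
scene (404, 230) [ 632. -355.   46.]
scene (345, 262) [ 481. -312.    5.]
scene (330, 255) [ 473. -272.    6.]
scene (300, 262) [ 179. -499.  254.]
side (286, 187) [437. -96. 140.]
side (285, 200) [ 432. -106.  106.]
side (286, 215) [ 429. -138.   75.]
side (315, 265) [ 477. -294.    5.]
side (365, 229) [ 637. -207.   45.]
side (258, 191) [382. 178.  12.]
(540, 880, 3)
```

View pics/crop1.png

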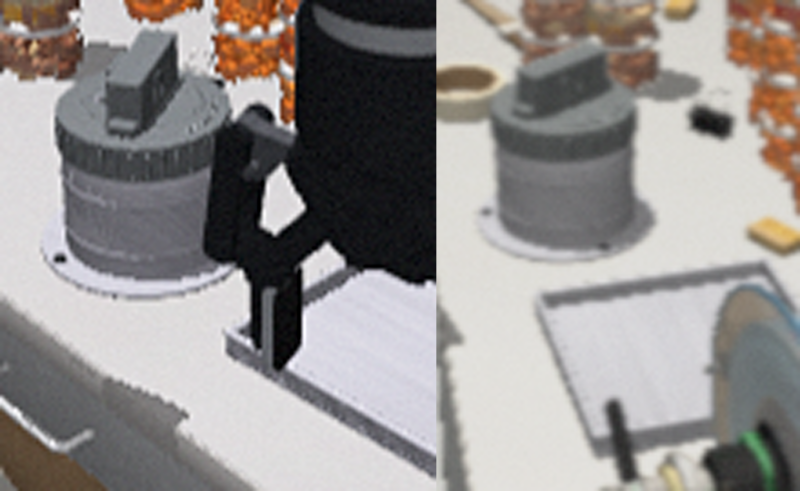

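The crop shows the bar roughly diagonal, pointing away from the robot, with the catch tab visible on its scene-facing side. Next I'll measure the bar's angle and the tall obstacles from depth.

```bash
cat >> h.py <<'E'
def cloud(c):
    f=200/np.tan(np.radians(float(c['fovy']))/2);v,u=np.mgrid[:400,:640];d=c['depth']
    q=np.stack([(u-c['cx'])/f*d,(v-c['cy'])/f*d,d],-1).reshape(-1,3);q=q[d.ravel()>0]
    return (q-np.array(c['t']))@np.array(c['R'])
E
python3 - <<'E'
from h import *
L=lambda f:dict(np.load(f'pics/{f}.npz'))
for n in ['scene0','side0']:
    q=cloud(L(n))
    m=(np.hypot(q[:,0]-430,q[:,1]+100)<65)&(q[:,2]>132)&(q[:,2]<150)
    b=q[m];e,v=np.linalg.eigh(np.cov(b[:,:2].T));print(n,len(b),b.mean(0).round(),np.degrees(np.arctan2(v[1,1],v[0,1])),np.sqrt(e))
    m=(q[:,2]>170)&(q[:,0]>330)&(q[:,0]<800)&(q[:,1]>-450)&(q[:,1]<400)
    h=q[m];H,xe,ye=np.histogram2d(h[:,0],h[:,1],bins=[np.arange(330,801,40),np.arange(-450,401,50)]);print(H.astype(int))
E
```

```text
scene0 230 [427. -91. 140.] -147.98997598088056 [ 8.27197543 23.6682181 ]
[[   0    0    0    0    0    0    0    0    0    0    0    0    0    0
     0    0    0]
 [   0    0    0    0    0    0    0    0    0    0    0    0    0    0
     0    0    0]
 [   0    0    0    0    0    0    0    0    0    0    0    0  320  133
     0    0    0]
 [   0    0    0    0    0    0    0    0    0    0    0    0  518   77
     0    0    0]
 [   0    0    0    0    0    0    0    0    0    0    0  315  791   39
     0    0    0]
 [   0    0    0    0    0    0    0    0    0    0    0  162  184   20
     0    0    0]
 [   0    0    0    0    0    0    0    0  162    0    0    0    0    0
     0    0    0]
 [   0    0    0    0    0    0    0    0  298  741  584    0  537  170
     0    0    0]
 [   0    0   57  761   59   15    0    0    0  196   71    0  828   56
     0    0    0]
 [   0    0  989  630 1400  373    0    0    0    0   35   70  218  142
     0    0    0]
 [   0    0   62   80   66   56   42    0    0    0    2   33   66   85
     4    0    0]]
side0 167 [433. -93. 139.] -148.245
[... 327 characters left out ...]
0    0    0    0    0    0    0    0    0  390   50
     0    0    0]
 [   0    0    0    0    0    0    0    0    0    0    0  204  399   20
     0    0    0]
 [   0    0    0    0    0    0    0    0    0    0    0  199  227   14
     0    0    0]
 [   0    0    0    0    0    0    0    0    2    0    0    0    0    0
     0    0    0]
 [   0    0    0    0    0    2 1090  405  346  131  188    0  233   37
     0    0    0]
 [   0    0   13  311    0    3  638   44   46   33   53    0  191   24
     0    0    0]
 [   0    0 1188  375  614  113  783  274   93   49   62   40   48   38
     0    0    0]
 [   0    0  290  127   56   43   59   56   47   37   47   38   38   37
     2    0    0]]
```

```bash
python3 -m creep '[[0.085,[0.016,0.031,0.002],0.013],[0.085,[0.016,0.031,0.002],0.013],[0.085,[0.016,0.031,0.002],0.013],[0.085,[0.016,0.031,0.002],0.013],[0.085,[0.016,0.031,0.002],0.013],[0.085,[0.016,0.031,0.002],0.013],[0.085,[0.016,0.031,0.002],0.013],[0.085,[0.016,0.031,0.002],0.013],[0.085,[0.016,0.031,0.002],0.013],[0.085,[0.016,0.031,0.002],0.013],[0.085,[0.016,0.031,0.002],0.013],[0.085,[0.016,0.031,0.002],0.013],[0.085,[0.016,0.031,0.002],0.013],[0.085,[0.016,0.035,0.002],0.013],[0.085,[0,0,0],0],[0.085,[0,0,0],0]]'
python3 - <<'E'
from h import *
c=snap('wrist','w1');print(state()['tool_pos'],state()['joint_pos'].round(2));snap('scene','s1');snap('side','d1')
q=cloud(c)
m=(np.hypot(q[:,0]-430,q[:,1]+100)<65)&(q[:,2]>132)&(q[:,2]<150)
b=q[m];r=cv2.minAreaRect(b[:,:2].astype(np.float32));print(len(b),b.mean(0).round(1),r)
E
```

```text
time_s: 1.75
tool_pos: [429.7, -98.2, 432.5]
ee_rot: [3.023, 0.854, -0.001]
wrist_force: [0.5, 0.2, 0.3]
grip_width: 0.996
[429.40309406 -98.95232646 432.43258071] [-0.32  0.09  1.72 -0.    1.33  0.7 ]
3300 [434.8 -83.  140.5] ((431.5653076171875, -82.2745590209961), (78.28433227539062, 32.75548553466797), 34.90995788574219)
```

View pics/w1.png

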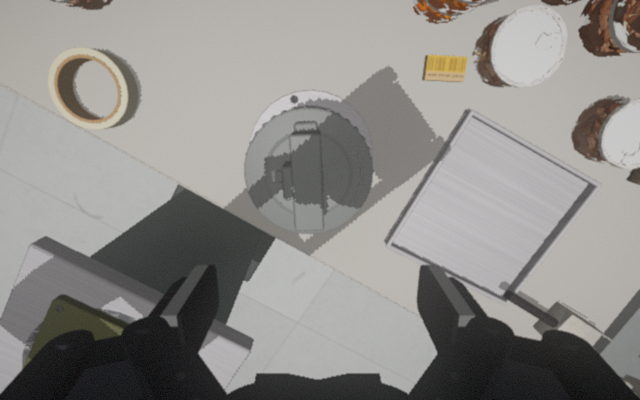

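View pics/s1.png

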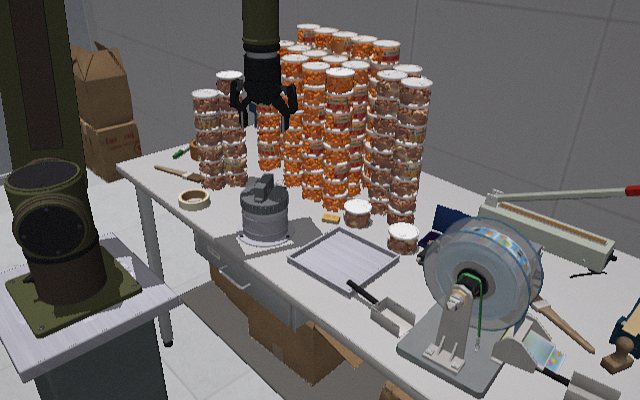

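Run:
```python
from h import *
L=lambda f:dict(np.load(f'pics/{f}.npz'))
w,s,d=L('w1'),L('s1'),L('d1')
a=cv2.resize(w['frame'][85:240,235:385],None,fx=4,fy=4,interpolation=cv2.INTER_CUBIC)[:600]
cv2.imwrite('pics/c2.png',cv2.convertScaleAbs(a,alpha=1.6))
b=cv2.resize(s['frame'][165:255,230:320],None,fx=4,fy=4,interpolation=cv2.INTER_CUBIC)
e=cv2.resize(d['frame'][170:260,250:340],None,fx=4,fy=4,interpolation=cv2.INTER_CUBIC)
cv2.imwrite('pics/c3.png',cv2.convertScaleAbs(np.hstack([b,e]),alpha=1.6))
# horizontal profile of wrist depth across the bar, and along
for v in (150,165,200,215): print(v,[int(x) for x in w['depth'][v,275:340:3]])
for u in (305,312): print(u,[int(x) for x in w['depth'][110:240:4,u]])
```

```text
150 [296, 296, 297, 296, 296, 262, 260, 260, 260, 260, 260, 260, 259, 261, 260, 261, 297, 296, 296, 296, 297, 296]
165 [301, 300, 301, 275, 275, 272, 264, 264, 262, 264, 264, 264, 264, 262, 263, 264, 299, 301, 300, 300, 300, 299]
200 [308, 310, 310, 310, 310, 309, 274, 272, 270, 273, 272, 273, 271, 271, 271, 272, 310, 310, 310, 309, 310, 309]
215 [315, 313, 315, 315, 314, 314, 313, 276, 274, 276, 277, 276, 275, 275, 275, 276, 278, 313, 314, 313, 314, 314]
305 [286, 288, 289, 283, 281, 283, 258, 258, 258, 259, 260, 262, 261, 264, 265, 266, 265, 266, 268, 268, 271, 269, 273, 273, 273, 275, 276, 277, 279, 279, 281, 434, 436]
312 [287, 286, 289, 282, 282, 282, 257, 258, 259, 259, 260, 262, 262, 264, 264, 264, 266, 267, 266, 268, 270, 269, 271, 272, 274, 275, 276, 276, 278, 279, 282, 434, 434]
```

View pics/c2.png

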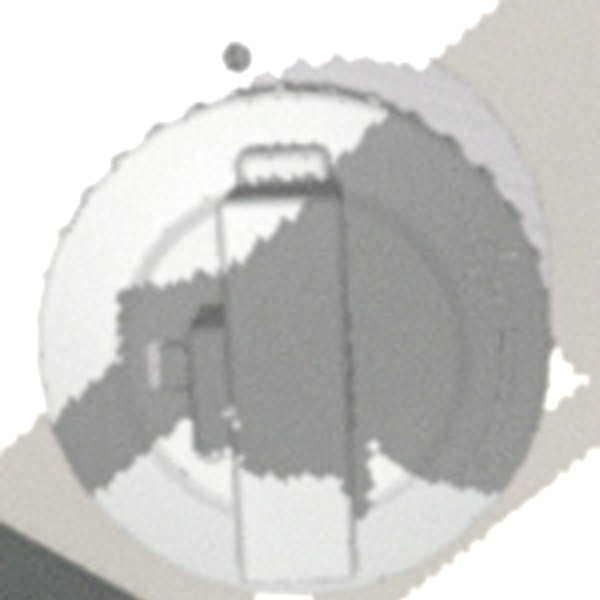

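View pics/c3.png

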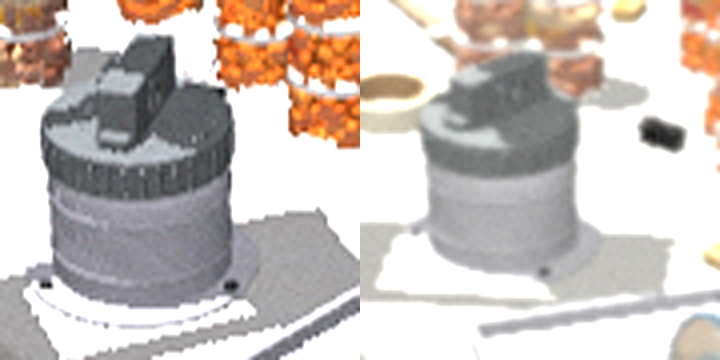

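The crop shows the bar's top face with corners at wrist pixels (290,135), (320,134), (295.5,230.5) and (324,230), and the tab on its left at about (284,182).

Run:
```python
from h import *
L=lambda f:dict(np.load(f'pics/{f}.npz'))
w,s,d=L('w1'),L('s1'),L('d1')
p=[P(w,*x,z=141)[:2] for x in [(290,135),(320,134),(295.5,230.5),(324,230)]]
print(np.round(p,1),'centre',np.mean(p,0));f=(p[0]+p[1]-p[2]-p[3])/2;print('len',np.hypot(*f),'ang',np.arctan2(f[1],f[0]),'width',np.hypot(*(p[0]-p[1])))
# bar top, depth based, tight slab, without the tab
for n,c in (('w',w),('s',s),('d',d)):
    q=cloud(c);m=(np.hypot(q[:,0]-430,q[:,1]+92)<62)
    b=q[m&(q[:,2]>137)&(q[:,2]<146)];r=cv2.minAreaRect(b[:,:2].astype(np.float32));print(n,np.round(b.mean(0),1),np.round(r[0],1),np.round(r[1],1),r[2])
    l=q[m&(q[:,2]>101)&(q[:,2]<109)];h=cv2.minEnclosingCircle(l[:,:2].astype(np.float32));print(' lid circ',h)
x=[P(w,*x,z=16)[:2] for x in [(470,110),(596,184),(507,298),(388,243)]];print(np.round(x),np.mean(x,0))
st=state()
# 2-view check of height: the bar's top corners triangulated from scene px
for n,c in (('w',w),('s',s),('d',d)):
    f=200/np.tan(np.radians(float(c['fovy']))/2);X=c['R']@np.array([431,-90,141])+c['t'];print(n,X[:2]/X[2]*f+[c['cx'],c['cy']])
R=cv2.Rodrigues(st['ee_rot'])[0];print(R.round(3)); print('cam in tool',R.T@(-w['R'].T@w['t']-st['tool_pos']))
```

```text
[[ 459.7  -55.2]
 [ 472.   -73.9]
 [ 395.8  -97.6]
 [ 408.3 -117.1]] centre [433.9413406  -85.94727081]
len 76.8382675267488 ang 0.5901447098520602 width 22.381357839761748
w [435.5 -84.4 141.1] [432.3 -83.4] [78.1 29.1] 33.79595184326172
 lid circ ((433.88104248046875, -85.82310485839844), 57.289306640625)
s [428.1 -89.4 141.5] [430.1 -84.1] [80.2 30.5] 32.978275299072266
 lid circ ((431.01251220703125, -87.63512420654297), 58.47709274291992)
d [434.  -89.9 140.7] [436.6 -86.4] [83.3 27.1] 34.26609802246094
 lid circ ((434.438232421875, -90.44657135009766), 56.854644775390625)
[[ 567. -206.]
 [ 579. -382.]
 [ 410. -395.]
 [ 393. -221.]] [ 487.01524414 -301.10923393]
w [309.96811679 190.16263276]
s [264.33899002 180.49659718]
d [283.51678905 186.1964249 ]
[[ 0.854  0.52  -0.001]
 [ 0.52  -0.854 -0.   ]
 [-0.001 -0.    -1.   ]]
cam in tool [78.78829096 -1.54619032 30.60941548]
```

```bash
python3 -m creep '[[0.085,[0.004,0.012,0],0.04],[0.085,[0,0,-0.03],0],[0.085,[0,0,-0.03],0],[0.085,[0,0,-0.03],0],[0.085,[0,0,-0.03],0],[0.085,[0,0,-0.016],0],[0.085,[0,0,-0.01],0],[0.085,[0,0,0],0],[0.085,[0,0,0],0]]'
python3 -m creep '[[0,[0,0,0],0],[0,[0,0,0],0],[0,[0,0,0],0],[0,[0,0,0],0],[0,[0,0,0],0],[0,[0,0,0],0],[0,[0,0,0],0],[0,[0,0,0],0]]'; python3 -c "
from h import *
s=state();print(s['joint_pos'].round(2),s['moment'].round(2))"
```

```text
time_s: 2.8
tool_pos: [434.1, -87.2, 287.2]
ee_rot: [3.007, 0.91, 0.001]
wrist_force: [-0.1, -0.5, -0.7]
grip_width: 0.997
time_s: 3.6
tool_pos: [433.9, -87.1, 287.5]
ee_rot: [3.006, 0.91, 0.002]
wrist_force: [-0.8, 1.0, 6.3]
grip_width: 0.27
[-0.29  0.26  1.93 -0.    0.95  0.69] [ 0.05  0.16 -0.02]
```

```bash
python3 -m creep '[[0,[0,0,0.002],0],[0,[0,0,0.002],0],[0,[0,0,0],0],[0,[0,0,0],0]]'
python3 -m creep '[[0,[0,0,0],0.05],[0,[0,0,0],0.05],[0,[0,0,0],0.05],[0,[0,0,0],0.05],[0,[0,0,0],0],[0,[0,0,0],0]]'
```

```text
time_s: 4.0
tool_pos: [433.5, -87.0, 289.6]
ee_rot: [-3.006, -0.91, 0.002]
wrist_force: [3.1, -0.4, -18.3]
grip_width: 0.269
time_s: 4.6
tool_pos: [432.6, -86.7, 289.7]
ee_rot: [-2.899, -1.204, 0.005]
wrist_force: [1.0, -0.6, -19.1]
grip_width: 0.268
```

```bash
for i in 1; do python3 -m creep '[[0,[0,0,0],0.05],[0,[0,0,0],0.05],[0,[0,0,0],0]]'; done
python3 -m creep '[[0,[0,0,0],0.05],[0,[0,0,0],0.05],[0,[0,0,0],0]]'
```

```text
time_s: 4.9
tool_pos: [432.6, -86.7, 289.7]
ee_rot: [-2.836, -1.347, 0.004]
wrist_force: [0.1, -0.3, -21.8]
grip_width: 0.265
time_s: 5.2
tool_pos: [432.7, -86.7, 289.9]
ee_rot: [-2.765, -1.486, 0.004]
wrist_force: [-0.5, -0.6, -21.6]
grip_width: 0.265
```

Turned about 0.4 rad and still caught. I'll keep going in 0.1 rad steps.

```bash
python3 -m creep '[[0,[0,0,0],0.05],[0,[0,0,0],0.05],[0,[0,0,0],0]]'
```

```text
time_s: 5.5
tool_pos: [433.1, -86.7, 290.8]
ee_rot: [-2.688, -1.623, 0.002]
wrist_force: [-1.9, 0.4, -10.9]
grip_width: 0.268
```

```bash
python3 -m creep '[[0,[0,0,0],0.05],[0,[0,0,0],0.05],[0,[0,0,0],0]]'
```

```text
time_s: 5.8
tool_pos: [434.7, -87.2, 292.4]
ee_rot: [2.603, 1.754, 0.004]
wrist_force: [-0.6, 0.3, -1.5]
grip_width: 0.267
```

The force fell to the lid's weight and the lid rose about 5 mm, so I think the slots are reached at about 0.6 rad. I'll try a gentle lift.

```bash
python3 -m creep '[[0,[0,0,0.003],0],[0,[0,0,0.003],0],[0,[0,0,0],0]]'
```

```text
time_s: 6.1
tool_pos: [434.5, -87.2, 297.9]
ee_rot: [2.602, 1.755, 0.003]
wrist_force: [0.9, -0.5, -2.3]
grip_width: 0.267
```

```bash
python3 -m creep '[[0,[0,0,0.01],0],[0,[0,0,0.02],0],[0,[0,0,0.02],0],[0,[0,0,0.02],0],[0,[0,0,0],0],[0,[0,0,0],0]]' && python3 -m creep '[[0,[0.0052,-0.0214,0],0],[0,[0.0052,-0.0214,0],0],[0,[0.0052,-0.0214,0],0],[0,[0.0052,-0.0214,0],0],[0,[0.0052,-0.0214,0],0],[0,[0.0052,-0.0214,0],0],[0,[0.0052,-0.0214,0],0],[0,[0.0052,-0.0214,0],0],[0,[0.0052,-0.0214,0],0],[0,[0.0052,-0.0214,0],0],[0,[0,0,0],0],[0,[0,0,0],0]]'
python3 -c "
from h import *
snap('scene','s2');snap('side','d2')
s=np.hstack([cv2.imread('pics/s2.png')[120:330,220:440],cv2.imread('pics/d2.png')[130:340,230:410]]);cv2.imwrite('pics/c4.png',cv2.resize(s,None,fx=2,fy=2))"
```

```text
time_s: 6.7
tool_pos: [433.6, -87.0, 367.0]
ee_rot: [2.603, 1.757, 0.001]
wrist_force: [-1.2, -0.6, -2.3]
grip_width: 0.266
time_s: 7.9
tool_pos: [485.4, -301.3, 365.5]
ee_rot: [-2.602, -1.755, 0.001]
wrist_force: [0.0, 0.7, -1.7]
grip_width: 0.268
```

View pics/c4.png

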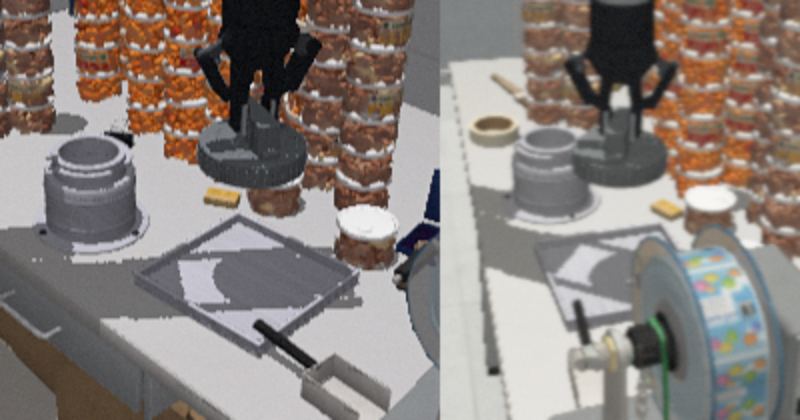

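The picture shows the canister open and the lid held level over the tray. The scoop and cans are clear. Now I'll lower it.

```bash
python3 -m creep '[[0,[0.0015,0,-0.02],0],[0,[0,0,-0.03],0],[0,[0,0,-0.03],0],[0,[0,0,-0.03],0],[0,[0,0,-0.02],0],[0,[0,0,-0.01],0],[0,[0,0,-0.003],0],[0,[0,0,0],0],[0,[0,0,0],0]]' && python3 -m creep '[[0,[0,0,-0.003],0],[0,[0,0,-0.003],0],[0,[0,0,-0.002],0],[0,[0,0,0],0],[0,[0,0,0],0]]'
```

```text
time_s: 8.9
tool_pos: [487.7, -301.2, 224.9]
ee_rot: [2.602, 1.757, 0.001]
wrist_force: [-0.1, -0.3, -2.4]
grip_width: 0.272
time_s: 9.4
tool_pos: [487.1, -301.0, 215.6]
ee_rot: [-2.604, -1.758, 0.0]
wrist_force: [-0.2, 1.0, -1.8]
grip_width: 0.267
```

```bash
python3 -m creep '[[0,[0,0,-0.001],0],[0,[0,0,-0.001],0],[0,[0,0,-0.001],0],[0,[0,0,0],0]]'
```

```text
time_s: 9.8
tool_pos: [487.2, -301.0, 212.7]
ee_rot: [2.604, 1.758, 0.0]
wrist_force: [0.5, -0.2, -1.6]
grip_width: 0.273
```

```bash
python3 -m creep '[[0,[0,0,-0.001],0],[0,[0,0,0],0],[0,[0,0,0],0]]';python3 -m creep '[[0,[0,0,-0.001],0],[0,[0,0,0],0],[0,[0,0,0],0]]'
```

```text
time_s: 10.1
tool_pos: [487.1, -300.9, 212.6]
ee_rot: [2.603, 1.758, 0.0]
wrist_force: [-2.9, 1.0, 5.6]
grip_width: 0.269
time_s: 10.4
tool_pos: [487.0, -300.8, 212.5]
ee_rot: [2.603, 1.758, 0.0]
wrist_force: [-3.2, 2.1, 12.4]
grip_width: 0.265
```

Contact is at z 212.5, as expected. I'll release and retreat.

```bash
python3 -m creep '[[0.01,[0,0,0.001],0],[0.03,[0,0,0],0],[0.05,[0,0,0],0],[0.085,[0,0,0],0],[0.085,[0,0,0],0],[0.085,[0,0,0],0],[0.085,[0,0,0],0],[0.085,[0,0,0],0]]' && python3 -m creep '[[0.085,[0,0,0.01],0],[0.085,[0,0,0.02],0],[0.085,[0,0,0.03],0],[0.085,[0,0,0.03],0],[0.085,[0,0,0.04],0],[0.085,[0,0,0.04],0],[0.085,[0,0,0.03],0],[0.085,[0,0,0],0],[0.085,[0,0,0],0]]'
python3 - <<'E'
from h import *
snap('scene','s3');snap('side','d3');w=snap('wrist','w3')
q=cloud(w);m=np.hypot(q[:,0]-487,q[:,1]+301)<75
print('cap',np.round(q[m&(q[:,2]>60)].mean(0),1))
l=q[m&(q[:,2]>24)&(q[:,2]<36)];print(len(l),cv2.minEnclosingCircle(l[:,:2].astype(np.float32)))
A=np.c_[l[:,:2],np.ones(len(l))];print('plane slope',np.linalg.lstsq(A,l[:,2],rcond=None)[0], 'z med',np.median(l[:,2]))
s=np.hstack([cv2.imread('pics/s3.png')[120:330,220:440],cv2.resize(cv2.imread('pics/w3.png'),(336,210))]);cv2.imwrite('pics/c5.png',cv2.resize(s,(800,302)))
E
```

```text
time_s: 11.2
tool_pos: [487.2, -301.0, 211.7]
ee_rot: [-2.604, -1.758, -0.0]
wrist_force: [0.5, -0.8, -1.0]
grip_width: 0.998
time_s: 12.1
tool_pos: [487.0, -300.8, 413.2]
ee_rot: [2.602, 1.757, 0.001]
wrist_force: [-0.0, 0.4, -0.8]
grip_width: 0.996
cap [ 490.7 -291.2  289. ]
6738 ((491.8066711425781, -301.3957824707031), 57.74979782104492)
plane slope [-2.41328173e-03 -1.46335321e-03  3.09258886e+01] z med 30.163613182938413
```

View pics/c5.png

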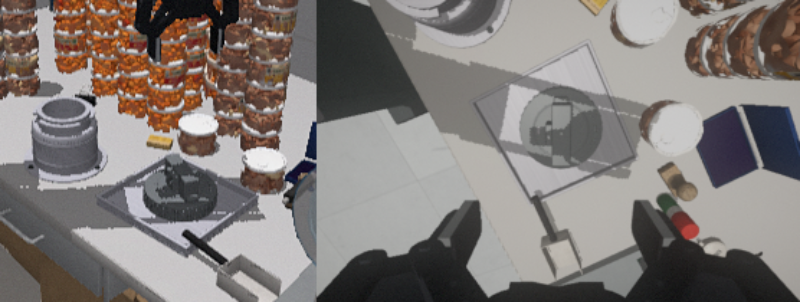

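The lid lies flat and centred in the tray, with its top at z 30 and a slope under 0.003. The gripper is clear and nothing else has visibly moved.

```bash
python3 -c "
from workcell import finish_job
print(finish_job())"
```

```text
the job is handed in; nothing more can be done
None
```

The canister is open and its lid lies right way up and flat in the tray, let go. I handed the job in at about 12 s of the 56 s; no verdict was reported.

- **Opening:** I squeezed the bar until the catch was flush, at an opening of about 23 mm. Turning anticlockwise under a light pull of about 20 N, the lid came free at about 0.6 rad. I lifted it about 80 mm straight up before moving across.
- **Placing:** The lid touched the tray floor at a TCP height of 212.5 mm, as expected. I pressed it down with about 12 N before letting go.
- **Last checks:** The wrist camera put the lid's centre about 5 mm from my estimate of the tray's centre. The lid's flat top stood at z ≈ 30 mm with a slope under 0.003 rad. The gripper is about 200 mm above the point where it let go.
- **Bystanders:** The cans, tape, stamp and scoop looked undisturbed in the pictures, but I did not measure their positions, and the last pictures I viewed did not show the tape roll.
- **Failed or disagreed:** The last check's reading for the grip bar's top picked up the fingers instead, so I ignored it. The early bar-centre estimates from the three cameras differed by up to about 6 mm, and the grasp at (434, −87) mm held without slipping.

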